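Walnuts out of the spout carton

TASK

With the carton still standing on the worktop, pull its folded spout right out, then pick the carton up and tip it so that all six walnuts run out of the spout into the big white bowl. Stand the empty carton upright inside the grey recycling tub and let it go; leave the mug, the saucer, the tea box, the tin and the jar where they are.

Things in the scene. Friction and masses are not known exactly. Their poses are not given: they have to be found in the camera images.
- carton_mid (a point): Centre (half-way up) of the cardboard carton with the walnuts: 120 mm along its x, 68 mm thick along its y (the width to grasp), 190 mm tall along its z, walls 3 mm. Its +x end is the narrow face with the spout. Starts upright on the worktop. Filled it weighs 0.2 to 0.3 kg: a sideways pull over 0.5 N at its top may tip it. The six walnuts on its bottom reach about 35 mm up; above them it is empty.
- notch (a point): Middle of the thumb notch in the carton's top, 190 mm above its underside: a hole 50 mm along the carton's y by 24 mm along its x, at the edge over the spout, for a fingertip to reach down behind the spout panel (when folded in, the panel's inner face is 12 mm to +x of this point; the closed top begins 12 mm to -x). The rest of the top is closed. Same axes as the carton.
- spout_hinge (a point): Middle of the spout's hinge line: on the carton's +x face, 125 mm above its underside (30 mm above and 58.5 mm to +x of carton_mid), running along the carton's y. Same axes as the carton. Below the hinge this face is closed; above it the whole end is open behind the spout panel.
- spout_edge (a point): Middle of the spout panel's top edge, 70 mm from the hinge (a tab 34 mm wide, standing 5 mm above the carton's top when folded in). The panel is 60 mm wide, 3 mm thick, with quarter-round side cheeks behind it that stay within the carton's walls, 57 mm apart on the inside.
- spout (a joint): How far the spout is pulled out, rad: 0 folded in flush with the face, 1.05 (60 degrees) right out at its stop. Its top swings outwards, to the carton's +x, and down. It starts slightly ajar, turns stiffly (0.25 N at the edge moves it) and stays where it is left.
- bowl_rim (a point): Centre of the mouth of the big white bowl, 196 mm across its rim, 70 mm above the worktop; inner floor 6 mm above the worktop. Not fixed (0.55 kg).
- tub_floor (a point): Centre of the inner floor (4 mm above the worktop) of the grey plastic recycling tub, fixed in place: outside 210 mm along its x, 260 mm along its y, 110 mm tall, walls 4 mm, rim and hand grips jutting out 8 to 24 mm. Flattened cartons lean against its +x wall and take up the last 15 mm there.
- walnut0: A walnut in its shell, about 28 mm, 12 g; origin at its centre. It starts in the carton, rolls easily, and runs out once the carton is tipped about 15 degrees past level, spout face down.
- walnut1: A walnut in its shell, about 28 mm, 12 g; origin at its centre. It starts in the carton, rolls easily, and runs out once the carton is tipped about 15 degrees past level, spout face down.
- walnut2: A walnut in its shell, about 28 mm, 12 g; origin at its centre. It starts in the carton, rolls easily, and runs out once the carton is tipped about 15 degrees past level, spout face down.
- walnut3: A walnut in its shell, about 28 mm, 12 g; origin at its centre. It starts in the carton, rolls easily, and runs out once the carton is tipped about 15 degrees past level, spout face down.
- walnut4: A walnut in its shell, about 28 mm, 12 g; origin at its centre. It starts in the carton, rolls easily, and runs out once the carton is tipped about 15 degrees past level, spout face down.
- walnut5: A walnut in its shell, about 28 mm, 12 g; origin at its centre. It starts in the carton, rolls easily, and runs out once the carton is tipped about 15 degrees past level, spout face down.
- mug: A white mug, 82 mm across, 92 mm tall, handle on its +y side; a bystander. Origin: centre of its underside.
- teabox: A plain closed cardboard box without a spout, 110 x 66 x 100 mm tall; a bystander. Origin: centre of its underside.
- tin: A food tin, 74 mm across, 110 mm tall; a bystander. Origin: centre of its underside.
- jar: A lidded jar, 76 mm across, 100 mm tall; a bystander. Origin: centre of its underside.
- saucer: A shallow white saucer, 140 mm across, 20 mm tall; a bystander. Origin: centre of its underside.
Not all that is in view belongs to the job. Leave any green or yellow look-alike of the part that bears carton_mid alone. Leave any yellow look-alike of the part that bears bowl_rim alone.

How it is judged:
By the outcome, as a careful person would: the job done as asked, in the order asked, and still so for the second after the job is handed in, with the robot touching nothing.
It also fails if it takes over 72 s, if anything falls off the work surface, if the arm or the gripper's body presses on something with over 40 N, if the wrist force passes 120 N, or if a joint passes its speed limit or range.

ROBOT

A 6-joint arm with a two-finger parallel gripper is mounted at the origin on the work surface. World frame = base frame: x ahead of the robot, y to its left, z up, the work surface at z = 0. Lengths are in m, angles in degrees, forces in N, time in s.
With the tool pointing down it reaches from about 0.35 to 0.875 m from the base axis. Payload 4.2 kg.
Tool frame: the origin (TCP) lies at the very end of the fingers, on their centre line; the grasp point (between the pads) lies 19 mm behind it; z points along the fingers, y is the line along which they close (so a half turn about z gives the same grasp; the last joint's range is limited). The gripper opens to 87 mm and grips with 3 to 60 N. Pads are 19 mm wide; open, the fingers measure 117 mm over their backs; the gripper's body (75 mm by 190 mm) begins 51 mm behind the grasp point.
Start: joints at [-52.678, 22.042, 0.453, 0, -68.411, -14.817], TCP at [0.239, -0.577, 0.223] pointing down, gripper open.
Joint ranges: [-179.83, 179.83], [-69.29, 118.12], [-61.27, 80.66], [-181.25, 117.63], [-171.15, -9.14], [-177.46, 177.46]. Speed limits (degrees/s): [159.86, 159.86, 180, 180, 180, 180].

INTERFACE

Orientations are given as a 3x3 rotation matrix whose columns are the frame's x, y, z axes.
In Python, from station import sense, optics, r gives the robot as it stands. The module is installed in compiled form; this text tells all that it offers.
- The arm moves only by the shell command python3 -m pendant 'ROWS' [OPENING]. ROWS is JSON, a list that holds one entry, the list of rows, each a list of 4 numbers: the shift along the tool's x, y, z normalised to -1 to 1, where 1 is 100 mm, then the turn about the tool's z normalised to -1 to 1, where 1 is 2 rad. A call has 1 to 8 rows; each row is the pose to reach, as a shift and turn from the pose commanded when the call began, along the tool's axes at that moment; what a row does not reach only later rows make up. A row lasts 1/10 s, in which the tool goes at most 50 mm and 8.59 degrees, less where a joint would pass 70% of its speed; a pose out of reach is approached as far as the arm can. A call with a number of a shift or a turn outside -1 to 1 is refused whole. A call with a gripper value outside its range is refused whole. OPENING is the closure, from 0 (fully open) to 1 (shut), set as the call begins (- or left out, the last holds). The fingers move at their own pace and stop on an object; the grip force is fixed at half the most. Time passes only in rows, so rows that repeat a pose let the fingers close. It gives the time, the measured TCP pose, the force, the opening and the grip force at its end, in the units of the state.
- sense(): the state, without advancing time (a new reading comes with each control period).
- optics.capture(name): name is "scene" or "top"; returns the picture (384x512x3 uint8, red, green, blue); there is no depth.
- optics.get_calibration(name): a dict with "camera_matrix" (3x3 intrinsics, pixels), "camera_from_world" (4x4, takes a point from world to camera coordinates). Camera axes: x right, y down, z forward; pixel columns grow to the right and rows downward; lengths in m; the calibration is good to about 2 mm. A picture is of the moment at which its call begins. get_calibration takes no time and is no camera call.
- r.finish_job(): hands the job in; it is judged then, once.
The state is a dict: "time_s": time; "joints": joint angles; "joint_velocities": joint speeds; "effort": joint torques, N m; "tcp_pos": TCP position; "ee_rot": TCP orientation; "wrist_force": force on the tool from outside, world axes, zero at the start; "moment": the same for the moment, N m; "gripper_width": opening from 0.0 (shut) to 1.0 (fully open); "gripper_force": force on a finger pad.
Only numpy, scipy, OpenCV 4.12 (cv2) and the standard library are available. Lean on these libraries where they do the work, as an engineer would, in place of code of your own. Each camera call takes 0.05 s, during which the arm holds its last target. There are 200 camera calls.

## Working session

There is one attempt and no reset: what is moved stays moved. The work goes in short steps, Python scripts to look and compute and a shell command to move; the robot and the scene stay as the last step left them, time stands still between calls to the robot, and variables do not carry over. Pictures are saved under pics/ and viewed, at most 10 in all, crops included, and the job is handed in when it is done.

```bash
mkdir -p pics
python3 - <<'E'
from station import sense, optics
import cv2,numpy as np
s=sense();print(s['time_s'],s['tcp_pos'],np.round(s['ee_rot'],3).tolist(),s['gripper_width'])
for n in('scene','top'):
    im=optics.capture(n);cv2.imwrite(f'pics/{n}0.png',im[:,:,::-1])
    c=optics.get_calibration(n);print(n,np.round(c['camera_matrix'],1).tolist(),np.round(c['camera_from_world'],3).tolist())
a=cv2.imread('pics/scene0.png');b=cv2.imread('pics/top0.png')
cv2.imwrite('pics/s0.png',cv2.resize(a,(800,600)));cv2.imwrite('pics/t0.png',cv2.resize(b,(800,600)))
E
```

```text
0.0 [ 0.23899917 -0.57682744  0.22144083] [[-0.924, -0.383, -0.001], [-0.383, 0.924, 0.002], [0.0, 0.002, -1.0]] 0.9990873357506811
scene [[499.4, 0.0, 259.0], [0.0, 499.4, 183.9], [0.0, 0.0, 1.0]] [[-0.835, 0.551, -0.008, 0.465], [0.459, 0.687, -0.564, -0.056], [-0.305, -0.474, -0.826, 1.865], [0.0, 0.0, 0.0, 1.0]]
top [[419.1, 0.0, 253.6], [0.0, 419.1, 190.2], [0.0, 0.0, 1.0]] [[0.021, -1.0, 0.004, -0.17], [-0.982, -0.022, -0.189, 0.493], [0.189, -0.0, -0.982, 1.62], [0.0, 0.0, 0.0, 1.0]]
```

View pics/s0.png

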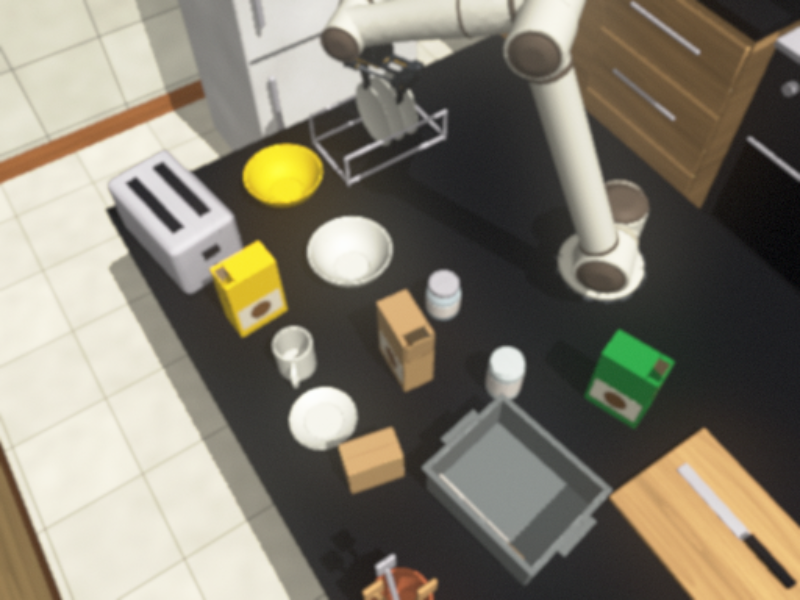

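View pics/t0.png

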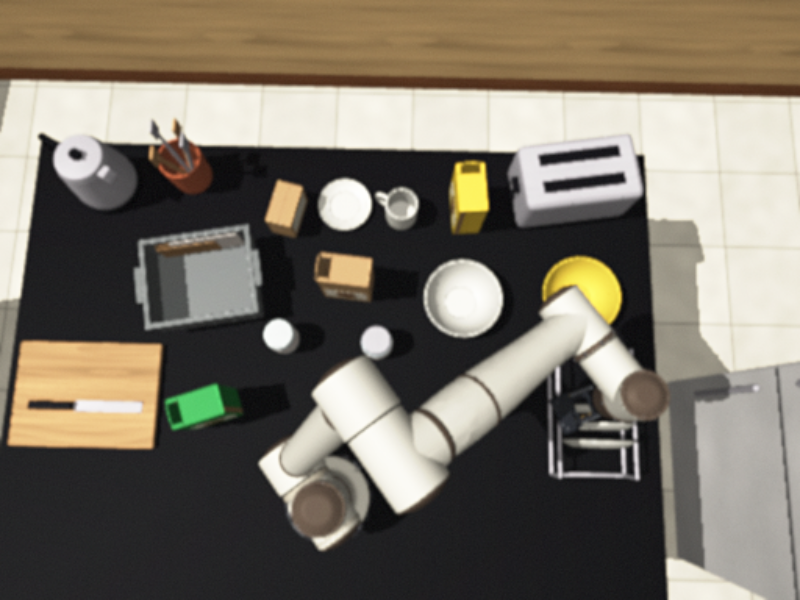

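In the scene view the candidates are: brown carton (405,340), green look-alike (630,378), yellow look-alike (250,290), and the tea box (372,460), which has no notch. In the top view they are at (345,277), (203,407), (469,197) and (286,208). The brown carton with the notch on its left end (+y) fits. The white bowl is at (462,298) in the top view and the tub at (198,278). I'll confirm with one enlarged crop and measure at the same time.

```bash
cat > h.py <<'E'
import numpy as np,cv2
from station import sense,optics
def ray(n,u,v,z):
    c=optics.get_calibration(n);K=c['camera_matrix'];T=np.array(c['camera_from_world']);R=T[:3,:3];C=-R.T@T[:3,3]
    d=R.T@np.linalg.inv(K)@np.array([u,v,1.]);return C+d*(z-C[2])/d[2]
def proj(n,p):
    c=optics.get_calibration(n);q=np.array(c['camera_from_world'])@np.append(p,1);q=np.array(c['camera_matrix'])@q[:3];return q[:2]/q[2]
def snap(n,f):
    im=optics.capture(n)[:,:,::-1].copy();cv2.imwrite('pics/'+f,im);return im
E
python3 - <<'E'
from h import *
t=cv2.imread('pics/top0.png');s=cv2.imread('pics/scene0.png')
a=cv2.resize(t[150:205,190:250],(400,367),interpolation=3);b=cv2.resize(s[180:255,230:290],(294,367),interpolation=3)
cv2.imwrite('pics/crop.png',np.hstack([a,b]))
hsv=cv2.cvtColor(t,cv2.COLOR_BGR2HSV)
# carton mask bright brown
m=cv2.inRange(hsv,(5,60,150),(22,200,255));m2=np.zeros_like(m);m2[150:205,190:250]=m[150:205,190:250]
c=max(cv2.findContours(m2,0,1)[0],key=cv2.contourArea);r_=cv2.minAreaRect(c);print('carton',r_,[ray('top',*p,.19)[:2].round(3).tolist() for p in cv2.boxPoints(r_)])
# bowl
w=cv2.inRange(hsv,(0,0,120),(179,60,255));w2=np.zeros_like(w);w2[160:222,265:327]=w[160:222,265:327]
c=max(cv2.findContours(w2,0,1)[0],key=cv2.contourArea);x,y,ww,hh=cv2.boundingRect(c);e=cv2.fitEllipse(c);print('bowl',(x,y,ww,hh),e,ray('top',*e[0],.07).round(3))
# tub corners (from view, 800x600 -> /1.5625)
for p in [(140,240),(245,226),(262,310),(147,328)]:print('tub rim',ray('top',p[0]*.64,p[1]*.64,.11).round(3))
for nm,p,z in [('mug',(401,200),.092),('jar/tin1',(281,330),.105),('tin/jar2',(377,337),.105),('saucer',(345,204),.02),('tea',(290,197),.1),('green',(190,405),.19)]:print(nm,ray('top',p[0]*.64,p[1]*.64,z).round(3))
E
```

```text
carton ((220.32308959960938, 172.41539001464844), (32.99323272705078, 18.85327911376953), 7.125016689300537) [[0.504, 0.027], [0.575, 0.022], [0.562, -0.099], [0.492, -0.093]]
bowl (271, 166, 51, 50) ((295.96575927734375, 190.47901916503906), (49.087589263916016, 50.38402557373047), 116.33582305908203) [ 0.495 -0.325  0.07 ]
tub rim [0.615 0.481 0.11 ]
tub rim [0.657 0.223 0.11 ]
tub rim [0.446 0.168 0.11 ]
tub rim [0.395 0.443 0.11 ]
mug [ 0.741 -0.166  0.092]
jar/tin1 [0.398 0.12  0.105]
tin/jar2 [ 0.386 -0.114  0.105]
saucer [ 0.752 -0.017  0.02 ]
tea [0.739 0.116 0.1  ]
green [0.212 0.3   0.19 ]
```

View pics/crop.png

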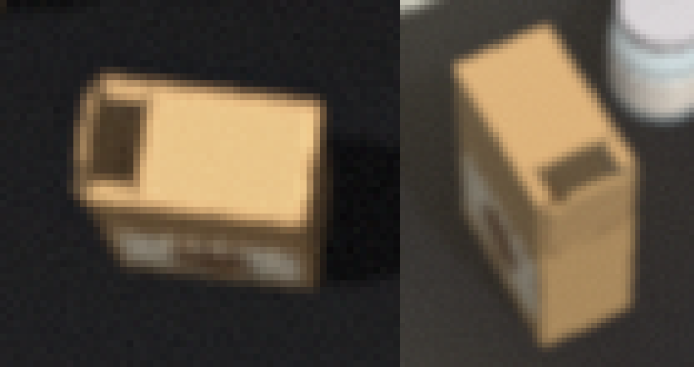

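```bash
python3 -m pendant '[[[0,0,-0.5,0],[0,0,-1,0],[0,-0.5,-1,0],[0,-1,-1,0]]]'; python3 -m pendant '[[[0,-0.5,0,0],[0,-1,0,0]]]';python3 -m pendant '[[[0,-0.5,0,0],[0,-1,0,0],[0,-1,0,0],[0,-1,0,0]]]'; python3 -c "
from h import *
s=sense();print(s['tcp_pos'],np.round(s['ee_rot'],3).tolist(),s['joints'])"
```

```text
time_s: 0.5
tcp_pos: [0.278, -0.6706, 0.3273]
ee_rot: [[-0.924, -0.383, 0.004], [-0.383, 0.924, -0.006], [-0.002, -0.007, -1.0]]
wrist_force: [0.7, -0.7, 0.0]
gripper_width: 1.0
gripper_force: 0.0
time_s: 0.7
tcp_pos: [0.3149, -0.7597, 0.3223]
ee_rot: [[-0.924, -0.383, -0.0], [-0.383, 0.924, 0.001], [-0.0, 0.001, -1.0]]
wrist_force: [-0.1, -2.7, 1.3]
gripper_width: 0.999
gripper_force: 0.0
time_s: 1.1
tcp_pos: [0.343, -0.826, 0.2962]
ee_rot: [[-0.924, -0.383, 0.0], [-0.383, 0.924, -0.006], [0.002, -0.006, -1.0]]
wrist_force: [-0.6, -0.2, -2.3]
gripper_width: 1.0
gripper_force: 0.0
[ 0.34298381 -0.82602029  0.29617593] [[-0.924, -0.383, 0.0], [-0.383, 0.924, -0.006], [0.002, -0.006, -1.0]] [ -57.09867618   59.13542745   80.22208319    0.18363394 -110.79334176
  -10.29543777]
```

The crop confirms it: the brown carton has its notch at the left end (top image about (208,171)) and its spout face towards +y. The tool stays vertical, so the carton will have to pivot in the grip when it is tipped. Next I'll hover over the notch with closed fingers.

```bash
cat >> h.py <<'E'
def go(p,yaw_y=None):
    s=sense();R=np.array(s['ee_rot']);d=R.T@(np.array(p)-s['tcp_pos'])*10
    a=0
    if yaw_y is not None:
        y=np.degrees(np.arctan2(R[1,1],R[0,1]));a=-((yaw_y-y+180)%360-180)
    print('t',s['time_s'],'tcp',np.round(s['tcp_pos'],4),'rows',np.round(d,3),'turn',round(np.radians(a)/2,3),'j6',round(s['joints'][5],1),'F',np.round(s['wrist_force'],2))
E
python3 - <<'E'
from h import *
A=[];P=[ray('top',u,v,.19) for u,v in [(211.75,171.4),(238.1,174.5)]];print(P,ray('top',220.8,172.4,.19))
c=ray('top',220.8,172.4,.19);u=np.array([.1,.995,0]);
for n in('top','scene'):print(n,[proj(n,c+u*x*.001+np.array([-.995,.1,0])*y*.001).round(1).tolist() for x,y in[(60,34),(60,-34),(-60,-34),(-60,34)]])
go(c+u*.048+[0,0,.06],174.2)
E
```

```text
[array([ 0.53598348, -0.00412825,  0.19      ]), array([ 0.52651247, -0.10092217,  0.19      ])] [ 0.53297125 -0.03738891  0.19      ]
top [[203.2, 179.4], [205.9, 161.5], [238.2, 165.4], [235.9, 183.4]]
scene [[277.3, 211.7], [257.8, 220.7], [240.2, 191.7], [259.2, 183.4]]
t 1.1 tcp [ 0.343  -0.826   0.2962] rows [-5.006  6.981  0.413] turn -0.538 j6 -10.3 F [-0.61 -0.19 -2.27]
```

```bash
M="python3 -m pendant"
python3 -m pendant '[[[-0.24,0.33,0,0],[-0.48,0.67,0,0],[-0.72,1,0,0]]]' 1 >/dev/null
python3 -m pendant '[[[-0.24,0.33,0,0],[-0.48,0.67,0,0],[-0.72,1,0,0]]]' >/dev/null
python3 -m pendant '[[[-0.24,0.33,0,0],[-0.48,0.67,0,0],[-0.72,1,0,0]]]' >/dev/null
python3 -m pendant '[[[-0.24,0.33,0,0],[-0.48,0.67,0,0],[-0.72,1,0,0]]]' >/dev/null
python3 -m pendant '[[[-0.24,0.33,0,0],[-0.48,0.67,0,0],[-0.72,1,0,0]]]' >/dev/null
python3 -m pendant '[[[-0.24,0.33,0,0],[-0.48,0.67,0,0],[-0.72,1,0,0],[-0.72,1,0,-0.1],[-0.72,1,0,-0.2],[-0.72,1,0,-0.3],[-0.72,1,0,-0.4],[-0.72,1,0,-0.538]]]'
python3 -c "
from h import *
go(np.array([.533,-.0355,.19])+np.array([.1,.995,0])*.049+[0,0,.04],174.2)"
```

```text
time_s: 3.4
tcp_pos: [0.5088, -0.1207, 0.2977]
ee_rot: [[-0.409, -0.912, 0.013], [-0.912, 0.409, -0.021], [0.014, -0.021, -1.0]]
wrist_force: [0.9, 0.2, 0.5]
gripper_width: 0.005
gripper_force: 0.0
t 3.4 tcp [ 0.5088 -0.1207  0.2977] rows [-1.35   0.296  0.653] turn -0.16 j6 -29.8 F [0.92 0.16 0.51]
```

```bash
python3 -m pendant '[[[0,0,0,-0.07],[0,0,0,-0.14],[0,0,0,-0.16],[0,0,0,-0.16]]]' >/dev/null
python3 -c "
from h import *
go(np.array([.533,-.0355,.19])+np.array([.1,.995,0])*.049+[0,0,.04],174.2);print(sense()['ee_rot'].round(3))"
```

```text
t 3.8 tcp [ 0.5088 -0.1208  0.2975] rows [-1.377 -0.135  0.65 ] turn -0.003 j6 -11.8 F [ 0.09 -0.23 -0.21]
[[-0.108 -0.994  0.013]
 [-0.994  0.108 -0.021]
 [ 0.02  -0.015 -1.   ]]
```

The tool picked up a steady tilt of about 1.4° after the out-of-reach push, which could matter for tipping. I'll test whether pushing against the reach limit tilts it further.

```bash
python3 -m pendant '[[[0,-0.5,0,0],[0,-1,0,0]]]' >/dev/null
python3 -m pendant '[[[0,-0.5,0,0],[0,-1,0,0]]]' >/dev/null
python3 -m pendant '[[[0,-0.5,0,0],[0,-1,0,0]]]' |head -3
python3 -m pendant '[[[0,-0.5,0,0],[0,-1,0,0],[0,-1,0,0],[0,-1,0,0]]]' |head -3
python3 -m pendant '[[[0,-0.5,0,0],[0,-1,0,0],[0,-1,0,0],[0,-1,0,0]]]' |head -3
python3 -m pendant '[[[0,-0.5,0,0],[0,-1,0,0],[0,-1,0,0],[0,-1,0,0]]]' |head -3
python3 -c "
from h import *
print(sense()['joints'])"
```

```text
time_s: 4.4
tcp_pos: [0.8085, -0.1534, 0.3006]
ee_rot: [[-0.109, -0.994, 0.012], [-0.994, 0.109, -0.022], [0.02, -0.014, -1.0]]
time_s: 4.8
tcp_pos: [0.889, -0.16, 0.2743]
ee_rot: [[-0.107, -0.994, -0.004], [-0.994, 0.107, -0.022], [0.022, 0.001, -1.0]]
time_s: 5.2
tcp_pos: [0.9161, -0.1595, 0.2626]
ee_rot: [[-0.108, -0.992, 0.061], [-0.994, 0.106, -0.034], [0.027, -0.064, -0.998]]
time_s: 5.6
tcp_pos: [0.9398, -0.1583, 0.2362]
ee_rot: [[-0.108, -0.989, 0.097], [-0.994, 0.105, -0.042], [0.032, -0.101, -0.994]]
[   0.89818446   63.68395932   80.65667203    2.5584135  -101.42766649
   -6.40971776]
```

Tilt does build up there, at about 2–4° per call. With enough tilt, a half-turn about the tool axis doubles it, which would tip the carton. First the spout, with the tool still nearly vertical.

```bash
python3 -m pendant '[[[0,0.5,-0.2,0],[0,1,-0.3,0]]]' >/dev/null
python3 -m pendant '[[[0,0.5,0,0],[0,1,0,0]]]' >/dev/null
python3 -m pendant '[[[-0.2,0.45,0,0],[-0.4,0.9,0,0],[-0.6,1,0,0]]]' >/dev/null
python3 -m pendant '[[[-0.3,0.4,0,0],[-0.7,0.7,0,0],[-1,0.7,0,0],[-1,0.7,0,0],[-1,0.7,0,0]]]' >/dev/null
python3 -c "
from h import *
go(np.array([.533,-.0355,.19])+np.array([.1,.995,0])*.049+[0,0,.03],174.2);print(sense()['ee_rot'].round(3))"
```

```text
t 6.8 tcp [0.6563 0.0347 0.2213] rows [ 0.339  1.15  -0.096] turn -0.001 j6 -27.1 F [-0.26 -0.94 -0.58]
[[-0.107 -0.989  0.099]
 [-0.994  0.103 -0.042]
 [ 0.031 -0.103 -0.994]]
```

```bash
python3 -m pendant '[[[0.1,0.4,-0.05,0],[0.25,0.8,-0.1,0],[0.34,1,-0.1,0],[0.34,1,-0.1,0],[0.34,1,-0.1,0]]]' >/dev/null
python3 -m pendant '[[[0,0.15,0,0],[0,0.15,0,0],[0,0.15,0,0]]]' >/dev/null
python3 - <<'E'
from h import *
u=np.array([.1,.995,0])
go(np.array([.533,-.0355,.19])+u*.049+[0,0,.03],174.2)
t=snap('top','top1.png');s=snap('scene','scene1.png')
a=cv2.resize(t[150:205,190:250],(400,367),interpolation=3);b=cv2.resize(s[160:235,230:290],(294,367),interpolation=3)
cv2.imwrite('pics/crop1.png',np.hstack([a,b]))
p=sense()['tcp_pos'];print('tip px',(proj('top',p)-[190,150])*6.667,(proj('scene',p)-[230,160])*4.9+[400,0])
n=np.array([.533,-.0355,.19])+u*.045;print('notch px',(proj('top',n)-[190,150])*6.667,(proj('scene',n)-[230,160])*4.9+[400,0])
E
```

```text
t 7.6 tcp [0.5386 0.0126 0.2194] rows [-0.006  0.007 -0.007] turn -0.002 j6 -29.9 F [-0.43  0.92 -0.09]
tip px [108.99656038 124.83717525] [576.28552165 239.68102721]
notch px [120.72883229 139.45253036] [574.42131295 259.39655381]
```

View pics/crop1.png

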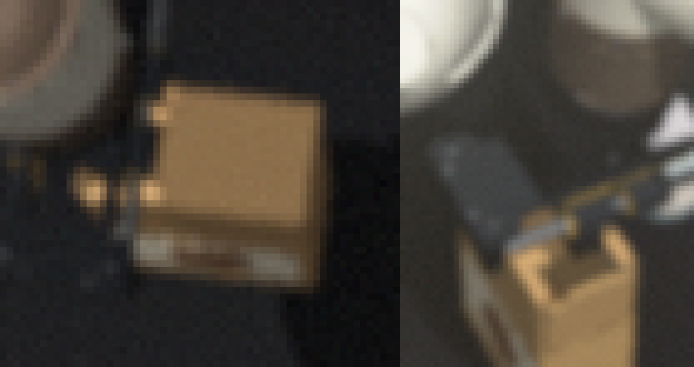

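Fingers are over the notch (scene crop about (580,270)). I'll dip in and swing the panel out along its arc.

```bash
python3 -m pendant '[[[0,0,0.2,0],[0,0,0.36,0],[-0.04,0,0.38,0],[-0.08,0,0.4,0],[-0.12,0,0.42,0],[-0.16,0,0.45,0],[-0.2,0,0.48,0],[-0.24,0,0.51,0]]]'|sed -n '2p;6p'
python3 -m pendant '[[[-0.03,0,0.04,0],[-0.06,0,0.08,0],[-0.08,0,0.12,0],[-0.1,0,0.16,0],[-0.11,0,0.19,0],[-0.12,0,0.22,0],[-0.12,0,0.23,0],[-0.12,0,0.23,0]]]'|sed -n '2p;6p'
python3 - <<'E'
from h import *
t=snap('top','top2.png');s=snap('scene','scene2.png')
a=cv2.resize(t[150:205,180:250],(467,367),interpolation=3);b=cv2.resize(s[160:255,230:300],(270,367),interpolation=3)
cv2.imwrite('pics/crop2.png',np.hstack([a,b]))
E
```

```text
tcp_pos: [0.5451, 0.0348, 0.1678]
gripper_force: 0.2
tcp_pos: [0.5486, 0.0452, 0.1448]
gripper_force: 1.1
```

View pics/crop2.png

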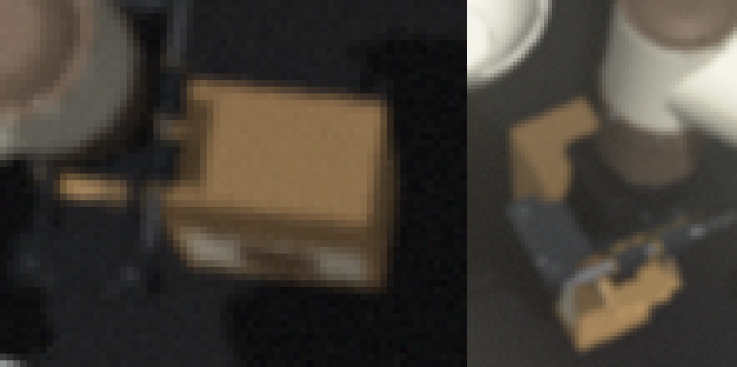

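Run:
```python
from h import *
u=np.array([.1,.995,0]);v=np.array([-.995,.1,0]);c=np.array([.533,-.0355,0])
for f in(40,50,60):
    a=np.radians(f)
    for y in(-17,17):print(f,(proj('top',c+u*(.0585+.07*np.sin(a))+v*y*.001+[0,0,.125+.07*np.cos(a)])-[180,150])*6.667,(proj('scene',c+u*(.0585+.07*np.sin(a))+v*y*.001+[0,0,.125+.07*np.cos(a)])-[230,160])*3.86+[467,0])
go(c)
```

```text
40 [ 89.4248636 102.1143421] [620.35822639 276.92022163]
40 [ 80.29485994 161.38232418] [658.18382183 259.19001404]
50 [ 76.23126761 104.10418469] [625.46086394 290.74047597]
50 [ 67.09758348 163.05085132] [663.18826012 272.9638894 ]
60 [ 66.4093071  107.01633843] [629.53468392 303.71075756]
60 [ 57.29347777 165.59980914] [667.12224739 285.91544884]
t 9.4 tcp [0.5486 0.0452 0.1448] rows [0.773 0.216 1.459] turn 0.0 j6 -34.3 F [-0.16 -0.11  2.28]
```

```bash
python3 -m pendant '[[[-0.01,0,0.02,0],[-0.02,0,0.03,0],[-0.02,0,0.03,0],[0,0,-0.3,0],[0,0,-0.7,0],[0,0.5,-1,0],[0,1,-1,0]]]'|sed -n '2p;6p'
python3 -m pendant '[[[0,0.5,0,0],[0,1,0,0],[0,1,0,0]]]' 0|sed -n '2p;6p'
python3 - <<'E'
from h import *
t=snap('top','top3.png');s=snap('scene','scene3.png')
a=cv2.resize(t[150:205,180:250],(467,367),interpolation=3);b=cv2.resize(s[160:255,230:300],(270,367),interpolation=3)
cv2.imwrite('pics/crop3.png',np.hstack([a,b]))
E
```

```text
tcp_pos: [0.4483, 0.0602, 0.2363]
gripper_force: 0.0
tcp_pos: [0.3421, 0.0679, 0.2219]
gripper_force: 0.0
```

View pics/crop3.png

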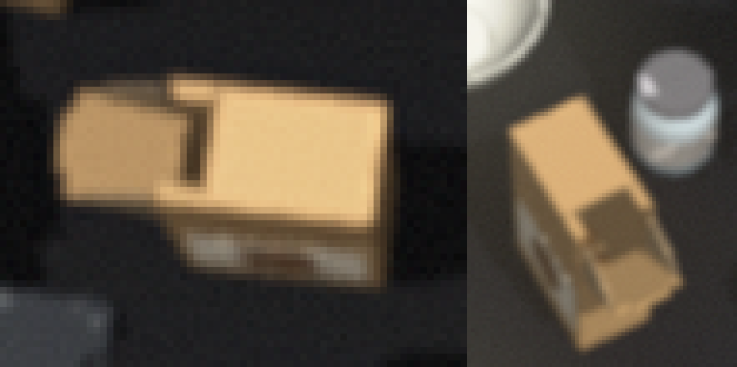

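Spout is right out: its edge sits at (57,150) in the top crop, where 60° predicts it, and the carton hasn't moved. Next I'll build tilt towards +y out at the reach limit on that side.

```bash
python3 -m pendant '[[[-0.3,0,-0.35,0],[-0.6,0,-0.7,0],[-0.9,0,-1,0]]]' >/dev/null
python3 -m pendant '[[[-0.3,0,-0.35,0],[-0.6,0,-0.7,0],[-0.9,0,-1,0]]]' >/dev/null
python3 -m pendant '[[[-0.5,0.1,0,0],[-0.9,0.3,0,0],[-1,0.6,0,0]]]' >/dev/null
python3 -m pendant '[[[-0.4,0.3,0,0],[-0.7,0.6,0,0],[-1,0.9,0,0]]]' |sed -n '2,3p'
python3 -m pendant '[[[-0.4,0.3,0,0],[-0.7,0.6,0,0],[-1,0.9,0,0]]]' >/dev/null
python3 -m pendant '[[[-0.4,0.3,0,0],[-0.7,0.6,0,0],[-1,0.8,0,0]]]' |sed -n '1,3p'
python3 -m pendant '[[[-0.5,0,0,0],[-1,0,0,0],[-1,0,0,0],[-1,0,0,0]]]' |sed -n '1,3p'
python3 -m pendant '[[[-0.5,0,0,0],[-1,0,0,0],[-1,0,0,0],[-1,0,0,0]]]' |sed -n '1,3p'
python3 -c "
from h import *
print(sense()['joints'])"
```

```text
tcp_pos: [0.2215, 0.4738, 0.3944]
ee_rot: [[-0.11, -0.989, 0.096], [-0.993, 0.106, -0.044], [0.033, -0.101, -0.994]]
time_s: 12.3
tcp_pos: [0.0745, 0.6908, 0.3694]
ee_rot: [[-0.109, -0.989, 0.097], [-0.993, 0.105, -0.045], [0.034, -0.101, -0.994]]
time_s: 12.7
tcp_pos: [0.0873, 0.7902, 0.36]
ee_rot: [[-0.111, -0.989, 0.097], [-0.993, 0.106, -0.053], [0.042, -0.102, -0.994]]
time_s: 13.1
tcp_pos: [0.0957, 0.8592, 0.3424]
ee_rot: [[-0.107, -0.989, 0.101], [-0.994, 0.104, -0.031], [0.02, -0.103, -0.994]]
[  96.24081019   57.22089161   80.24077982    6.13958445 -115.30058542
  -99.80598086]
```

```bash
python3 -m pendant '[[[-0.5,0,0,0],[-1,0,0,0]]]' |sed -n '1,3p'
python3 -m pendant '[[[-0.5,0,-0.5,0],[-1,0,-1,0]]]' |sed -n '1,3p'
python3 -m pendant '[[[-0.5,0,-0.5,0],[-1,0,-1,0],[-1,0,-1,0],[-1,0,-1,0],[-1,0,-1,0],[-1,0,-1,0]]]' |sed -n '1,3p'
python3 -c "
from h import *
print(sense()['joints'])"
```

```text
time_s: 13.3
tcp_pos: [0.1001, 0.8847, 0.3243]
ee_rot: [[-0.103, -0.989, 0.107], [-0.994, 0.106, 0.019], [-0.03, -0.105, -0.994]]
time_s: 13.5
tcp_pos: [0.095, 0.8812, 0.3511]
ee_rot: [[-0.099, -0.988, 0.115], [-0.993, 0.106, 0.052], [-0.064, -0.109, -0.992]]
time_s: 14.1
tcp_pos: [0.0874, 0.8725, 0.3837]
ee_rot: [[-0.095, -0.988, 0.12], [-0.991, 0.105, 0.083], [-0.095, -0.111, -0.989]]
[  97.32903303   55.02334512   80.63874656    8.01709979 -111.52717369
  -99.87635994]
```

```bash
python3 -m pendant '[[[-0.5,0,0,0],[-1,0,0,0]]]' >/dev/null
python3 -m pendant '[[[-0.5,0,0,0],[-1,0,0,0]]]' |sed -n '1,3p'
python3 -m pendant '[[[-0.5,0,0,0],[-1,0,0,0]]]' >/dev/null
python3 -m pendant '[[[-0.5,0,0,0],[-1,0,0,0]]]' |sed -n '1,3p'
python3 -m pendant '[[[-0.5,0,0.1,0],[-1,0,0.2,0]]]' >/dev/null
python3 -m pendant '[[[-0.5,0,0.1,0],[-1,0,0.2,0]]]' |sed -n '1,3p'
python3 -c "
from h import *
print(sense()['joints'])"
```

```text
time_s: 14.5
tcp_pos: [0.0954, 0.9219, 0.3367]
ee_rot: [[-0.086, -0.988, 0.132], [-0.983, 0.105, 0.15], [-0.162, -0.117, -0.98]]
time_s: 14.9
tcp_pos: [0.101, 0.9619, 0.3084]
ee_rot: [[-0.075, -0.987, 0.143], [-0.969, 0.107, 0.224], [-0.236, -0.122, -0.964]]
time_s: 15.3
tcp_pos: [0.1089, 1.0061, 0.2664]
ee_rot: [[-0.064, -0.986, 0.153], [-0.949, 0.108, 0.295], [-0.308, -0.127, -0.943]]
[ 95.98983922  64.07424544  80.56214795  10.55931156 -90.08157636
 -99.52202242]
```

```bash
python3 -m pendant '[[[-0.3,0.4,-0.3,0],[-0.6,0.8,-0.5,0]]]' >/dev/null
python3 -m pendant '[[[-0.3,0.4,-0.3,0],[-0.6,0.8,-0.5,0]]]' |sed -n '2,3p'
python3 -m pendant '[[[-0.4,0.3,0,0],[-1,0.6,0,0]]]' >/dev/null
python3 -m pendant '[[[-0.4,0.3,0,0],[-1,0.6,0,0]]]' |sed -n '1,3p'
python3 -m pendant '[[[-0.5,0.1,0.1,0],[-1,0.2,0.2,0]]]' >/dev/null
python3 -m pendant '[[[-0.5,0.1,0.1,0],[-1,0.2,0.2,0]]]' |sed -n '1,3p'
python3 -m pendant '[[[-0.5,0.1,0.1,0],[-1,0.2,0.2,0]]]' >/dev/null
python3 -m pendant '[[[-0.5,0.1,0.1,0],[-1,0.2,0.2,0]]]' |sed -n '1,3p'
python3 -c "
from h import *
print(sense()['joints'])"
```

```text
tcp_pos: [-0.0222, 1.0016, 0.3234]
ee_rot: [[-0.054, -0.986, 0.155], [-0.928, 0.107, 0.356], [-0.367, -0.125, -0.922]]
time_s: 16.1
tcp_pos: [-0.0891, 1.0267, 0.3072]
ee_rot: [[-0.042, -0.988, 0.151], [-0.901, 0.103, 0.422], [-0.432, -0.118, -0.894]]
time_s: 16.5
tcp_pos: [-0.0884, 1.0599, 0.2927]
ee_rot: [[-0.033, -0.989, 0.145], [-0.866, 0.101, 0.491], [-0.5, -0.11, -0.859]]
time_s: 16.9
tcp_pos: [-0.0934, 1.0859, 0.292]
ee_rot: [[-0.022, -0.99, 0.137], [-0.825, 0.095, 0.557], [-0.565, -0.101, -0.819]]
[ 107.86009606   66.13148305   80.59024067   18.23312932  -74.42077024
 -111.72282352]
```

```bash
python3 -m pendant '[[[-0.5,0.2,0.2,0],[-1,0.4,0.4,0]]]' >/dev/null
python3 -m pendant '[[[-0.5,0.1,0.2,0],[-1,0.2,0.4,0]]]' |sed -n '1,3p'
python3 -m pendant '[[[-0.5,0.1,0.2,0],[-1,0.2,0.4,0]]]' >/dev/null
python3 -m pendant '[[[-0.5,0.1,0.2,0],[-1,0.2,0.4,0]]]' |sed -n '1,3p'
python3 -m pendant '[[[-0.5,0.1,0.2,0],[-1,0.2,0.4,0]]]' >/dev/null
python3 -m pendant '[[[-0.5,0.1,0.2,0],[-1,0.2,0.4,0]]]' |sed -n '1,3p'
python3 -m pendant '[[[-0.5,0.1,0.2,0],[-1,0.2,0.4,0]]]' >/dev/null
python3 -m pendant '[[[-0.5,0.1,0.2,0],[-1,0.2,0.4,0]]]' |sed -n '1,3p'
python3 -c "
from h import *
print(sense()['joints'])"
```

```text
time_s: 17.3
tcp_pos: [-0.1078, 1.115, 0.2751]
ee_rot: [[-0.011, -0.992, 0.127], [-0.782, 0.088, 0.618], [-0.624, -0.093, -0.776]]
time_s: 17.7
tcp_pos: [-0.1089, 1.1384, 0.2758]
ee_rot: [[-0.002, -0.993, 0.117], [-0.733, 0.082, 0.675], [-0.68, -0.085, -0.728]]
time_s: 18.1
tcp_pos: [-0.1127, 1.1559, 0.2872]
ee_rot: [[0.006, -0.994, 0.107], [-0.683, 0.074, 0.727], [-0.731, -0.077, -0.678]]
time_s: 18.5
tcp_pos: [-0.1181, 1.1686, 0.3086]
ee_rot: [[0.013, -0.995, 0.097], [-0.629, 0.067, 0.774], [-0.777, -0.071, -0.625]]
[ 107.92666927   69.66135241   80.60096107   23.80679847  -54.87173538
 -115.32281554]
```

```bash
python3 -m pendant '[[[-0.5,0.1,0.3,0],[-1,0.2,0.5,0]]]' >/dev/null
python3 -m pendant '[[[-0.5,0.1,0.3,0],[-1,0.2,0.5,0]]]' |sed -n '1,3p'
python3 -m pendant '[[[-0.5,0.1,0.3,0],[-1,0.2,0.5,0]]]' >/dev/null
python3 -m pendant '[[[-0.5,0.1,0.3,0],[-1,0.2,0.5,0]]]' >/dev/null
python3 -c "
from h import *
s=sense();print(s['joints'],s['ee_rot'].round(3))
go([.45,.65,.42]);
R=s['ee_rot'];print((R.T@np.array([.05,-.85,-.1])*10).round(2))"
```

```text
time_s: 18.9
tcp_pos: [-0.1166, 1.1694, 0.3467]
ee_rot: [[0.02, -0.997, 0.079], [-0.59, 0.052, 0.806], [-0.807, -0.062, -0.587]]
[ 107.75863278   66.47306893   80.55491483   23.57360368  -51.63432551
 -113.76927079] [[ 0.026 -0.998  0.062]
 [-0.548  0.037  0.835]
 [-0.836 -0.056 -0.546]]
t 19.3 tcp [-0.1196  1.1688  0.3834] rows [ 2.687 -5.897 -4.183] turn 0.0 j6 -113.8 F [-0.   -0.34 -1.92]
[ 5.51 -0.76 -6.52]
```

```bash
python3 -m pendant '[[[0.15,-0.32,-0.23,0],[0.3,-0.65,-0.46,0],[0.45,-0.98,-0.7,0]]]' >/dev/null
python3 -m pendant '[[[0.15,-0.32,-0.23,0],[0.3,-0.65,-0.46,0],[0.45,-0.98,-0.7,0]]]' >/dev/null
python3 -m pendant '[[[0.15,-0.32,-0.23,0],[0.3,-0.65,-0.46,0],[0.45,-0.98,-0.7,0]]]' |sed -n '1,3p'
python3 -m pendant '[[[0.15,-0.32,-0.23,0],[0.3,-0.65,-0.46,0],[0.45,-0.98,-0.7,0]]]' >/dev/null
python3 -m pendant '[[[0.15,-0.32,-0.23,0],[0.3,-0.65,-0.46,0],[0.45,-0.98,-0.7,0]]]' >/dev/null
python3 -m pendant '[[[0.15,-0.32,-0.23,0],[0.3,-0.65,-0.46,0],[0.45,-0.98,-0.7,0]]]' |sed -n '1,3p'
python3 -c "
from h import *
s=sense();print(s['joints'])
go([.53,-.22,.36]);go([.53,-.22,.3])"
```

```text
time_s: 20.2
tcp_pos: [0.1297, 0.947, 0.4017]
ee_rot: [[0.026, -0.997, 0.067], [-0.548, 0.042, 0.835], [-0.836, -0.059, -0.546]]
time_s: 21.1
tcp_pos: [0.4111, 0.6866, 0.4215]
ee_rot: [[0.027, -0.998, 0.064], [-0.545, 0.039, 0.837], [-0.838, -0.057, -0.543]]
[ 60.61304961  15.51535755  12.20494834 -35.48633647 -37.72567069
 -42.44365249]
t 21.1 tcp [0.4111 0.6866 0.4215] rows [ 5.492 -1.504 -7.181] turn 0.0 j6 -42.4 F [ 0.77 -0.15 -0.04]
t 21.1 tcp [0.4111 0.6866 0.4215] rows [ 5.995 -1.47  -6.855] turn 0.0 j6 -42.4 F [ 0.77 -0.15 -0.04]
```

```bash
python3 -m pendant '[[[0.26,-0.07,-0.33,0],[0.52,-0.14,-0.66,0],[0.78,-0.21,-1,0]]]' >/dev/null
python3 -m pendant '[[[0.26,-0.07,-0.33,0],[0.52,-0.14,-0.66,0],[0.78,-0.21,-1,0]]]' >/dev/null
python3 -m pendant '[[[0.26,-0.07,-0.33,0],[0.52,-0.14,-0.66,0],[0.78,-0.21,-1,0]]]' |sed -n '1,3p'
python3 -m pendant '[[[0.26,-0.07,-0.33,0],[0.52,-0.14,-0.66,0],[0.78,-0.21,-1,0]]]' >/dev/null
python3 -m pendant '[[[0.26,-0.07,-0.33,0],[0.52,-0.14,-0.66,0],[0.78,-0.21,-1,0]]]' |sed -n '1,3p'
python3 -m pendant '[[[0.26,-0.07,-0.33,0],[0.52,-0.14,-0.66,0],[0.78,-0.21,-1,0]]]' >/dev/null
python3 -m pendant '[[[0.26,-0.07,-0.33,0],[0.52,-0.14,-0.66,0],[0.78,-0.21,-1,0],[0.78,-0.21,-1,0]]]' |sed -n '1,3p'
python3 -c "
from h import *
s=sense();print(s['joints'])
u=np.array([.1,.995,0]);c=np.array([.533,-.0355,0]);z=s['ee_rot'][:,2]
G=c-u*.032+[0,0,.148];T=G+.019*z;print(G,T)
go(T);go(T-.13*z)"
```

```text
time_s: 22.0
tcp_pos: [0.4595, 0.3049, 0.3922]
ee_rot: [[0.028, -0.998, 0.064], [-0.545, 0.039, 0.838], [-0.838, -0.058, -0.542]]
time_s: 22.6
tcp_pos: [0.4928, 0.0505, 0.3725]
ee_rot: [[0.027, -0.998, 0.065], [-0.545, 0.04, 0.838], [-0.838, -0.058, -0.542]]
time_s: 23.3
tcp_pos: [0.5263, -0.2066, 0.3495]
ee_rot: [[0.021, -0.998, 0.067], [-0.544, 0.045, 0.838], [-0.839, -0.054, -0.542]]
[ -34.33082317   27.76280884   25.28859481  -52.5020052  -113.18428959
   23.05336624]
[ 0.5298  -0.06734  0.148  ] [ 0.53106452 -0.05142366  0.13770091]
t 23.3 tcp [ 0.5263 -0.2066  0.3495] rows [0.932 0.135 2.451] turn 0.0 j6 23.1 F [ 0.58  0.79 -0.35]
t 23.3 tcp [ 0.5263 -0.2066  0.3495] rows [0.932 0.135 1.151] turn 0.0 j6 23.1 F [ 0.58  0.79 -0.35]
```

```bash
python3 -m pendant '[[[0.4,0.06,0,0.03],[0.8,0.12,0.1,0.032],[0.93,0.135,0.5,0.032],[0.93,0.135,0.9,0.032],[0.93,0.135,0.9,0.032],[0.93,0.135,0.9,0.032]]]' |sed -n '1,3p'
python3 - <<'E'
from h import *
s=sense();u=np.array([.1,.995,0]);c=np.array([.533,-.0355,0]);z=s['ee_rot'][:,2]
G=c-u*.032+[0,0,.148];T=G+.019*z
go(T)
E
```

```text
time_s: 23.9
tcp_pos: [0.5207, -0.1761, 0.2251]
ee_rot: [[-0.037, -0.997, 0.063], [-0.541, 0.073, 0.838], [-0.84, -0.003, -0.543]]
t 23.9 tcp [ 0.5207 -0.1761  0.2251] rows [ 0.055 -0.008  1.525] turn 0.0 j6 31.4 F [-0.03 -0.34 -0.28]
```

```bash
python3 -m pendant '[[[0.05,0,0.4,0],[0.05,0,0.8,0],[0.05,0,1,0]]]' |sed -n '2p;4p'
python3 -m pendant '[[[0,0,0.25,0],[0,0,0.45,0],[0,0,0.52,0],[0,0,0.52,0]]]' |sed -n '2p;4p'
python3 - <<'E'
from h import *
t=snap('top','top4.png');s=snap('scene','scene4.png')
a=cv2.resize(t[130:215,180:270],(388,367),interpolation=3);b=cv2.resize(s[130:250,200:320],(367,367),interpolation=3)
cv2.imwrite('pics/crop4.png',np.hstack([a,b]))
E
```

```text
tcp_pos: [0.5273, -0.0945, 0.1664]
wrist_force: [-0.3, 0.4, 0.3]
tcp_pos: [0.531, -0.0527, 0.1388]
wrist_force: [-0.0, 0.3, 0.4]
```

View pics/crop4.png

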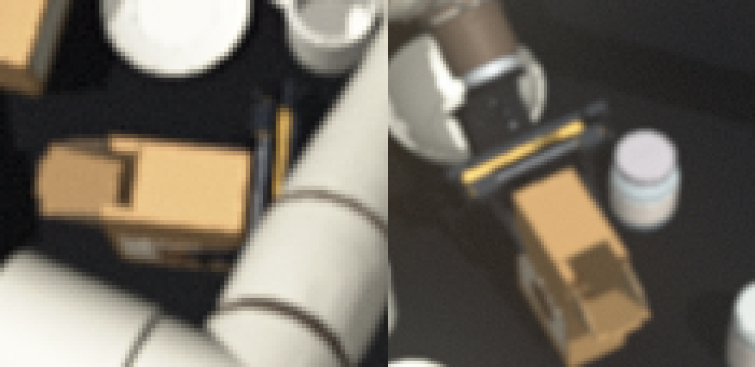

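The carton is untouched and centred between the fingers: in the scene crop the gripper sits behind its top edge at (540,150). I'll close and lift.

```bash
python3 -m pendant '[[[0,0,0,0],[0,0,0,0],[0,0,0,0],[0,0,0,0],[0,0,0,0],[0,0,0,0]]]' 1 |sed -n '1,2p;4,6p'
python3 -m pendant '[[[-0.17,0,-0.11,0],[-0.4,0,-0.26,0],[-0.7,0,-0.45,0],[-1,0,-0.65,0]]]' |sed -n '1,6p'
python3 -m pendant '[[[-0.25,0,-0.16,0],[-0.5,0,-0.32,0],[-0.8,0,-0.52,0],[-0.8,0,-0.52,0]]]' |sed -n '1,6p'
python3 - <<'E'
from h import *
t=snap('top','top5.png');s=snap('scene','scene5.png')
a=cv2.resize(t[130:215,180:270],(388,367),interpolation=3);b=cv2.resize(s[80:230,180:330],(367,367),interpolation=3)
cv2.imwrite('pics/crop5.png',np.hstack([a,b]))
print(sense()['joints'])
E
```

```text
time_s: 25.3
tcp_pos: [0.531, -0.0529, 0.1386]
wrist_force: [0.8, -0.8, 0.9]
gripper_width: 0.782
gripper_force: 29.9
time_s: 25.7
tcp_pos: [0.5293, -0.0526, 0.2575]
ee_rot: [[-0.04, -0.997, 0.064], [-0.541, 0.075, 0.837], [-0.84, -0.001, -0.543]]
wrist_force: [0.3, 0.3, -2.2]
gripper_width: 0.778
gripper_force: 30.0
time_s: 26.1
tcp_pos: [0.5302, -0.0536, 0.3575]
ee_rot: [[-0.03, -0.997, 0.07], [-0.546, 0.075, 0.835], [-0.837, -0.014, -0.546]]
wrist_force: [-0.3, -0.5, -1.9]
gripper_width: 0.779
gripper_force: 30.0
[ -22.34620911   18.94657963   12.66712231  -54.57938175 -101.32950937
   15.51313821]
```

View pics/crop5.png

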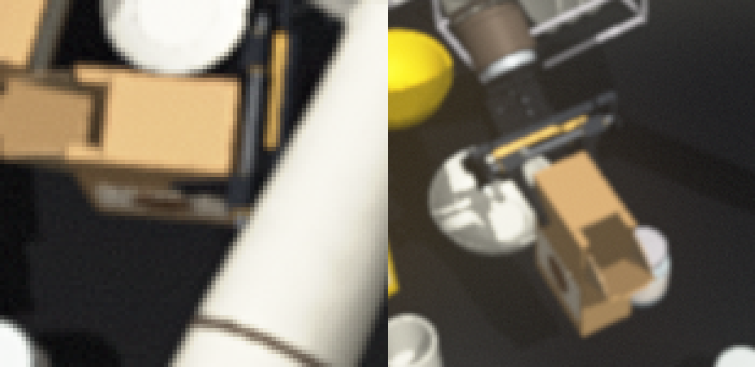

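```bash
python3 -c "
from h import *
go([.573,-.344,.385])
for q in [(770,168),(0,0)]:pass
print(ray('top',469*.64,200*.64,.1))"
```

```text
t 26.2 tcp [ 0.5292 -0.0529  0.3528] rows [ 1.291 -0.658 -2.582] turn 0.0 j6 15.5 F [ 0.64 -0.49 -3.82]
[ 0.7419728  -0.33812755  0.1       ]
```

```bash
python3 -m pendant '[[[0.08,-0.04,-0.17,0],[0.24,-0.12,-0.48,0],[0.43,-0.22,-0.86,0]]]' >/dev/null
python3 -m pendant '[[[0.2,-0.1,-0.4,0],[0.43,-0.22,-0.86,0]]]' >/dev/null
python3 -m pendant '[[[0.2,-0.1,-0.4,0],[0.36,-0.18,-0.7,0],[0.43,-0.22,-0.86,0],[0.43,-0.22,-0.86,0]]]' |sed -n '1,3p'
python3 -m pendant '[[[0,0,0,-0.05],[0,0,0,-0.12],[0,0,0,-0.19],[0,0,0,-0.26],[0,0,0,-0.33],[0,0,0,-0.4],[0,0,0,-0.47],[0,0,0,-0.53]]]' |sed -n '1,3p'
python3 - <<'E'
from h import *
go([.573,-.344,.385]);t=snap('top','top6.png');s=snap('scene','scene6.png')
a=cv2.resize(t[100:250,180:380],(400,300));b=cv2.resize(s[20:270,100:350],(300,300));cv2.imwrite('pics/crop6.png',np.hstack([a,b]))
E
```

```text
time_s: 27.1
tcp_pos: [0.5732, -0.3441, 0.3797]
ee_rot: [[-0.044, -0.997, 0.065], [-0.538, 0.079, 0.839], [-0.842, 0.002, -0.539]]
time_s: 27.9
tcp_pos: [0.5732, -0.34, 0.3828]
ee_rot: [[0.853, -0.518, 0.063], [-0.326, -0.435, 0.839], [-0.407, -0.736, -0.54]]
t 27.9 tcp [ 0.5732 -0.34    0.3828] rows [ 0.002  0.002 -0.046] turn 0.0 j6 70.7 F [-0.35 -0.19 -3.13]
```

View pics/crop6.png

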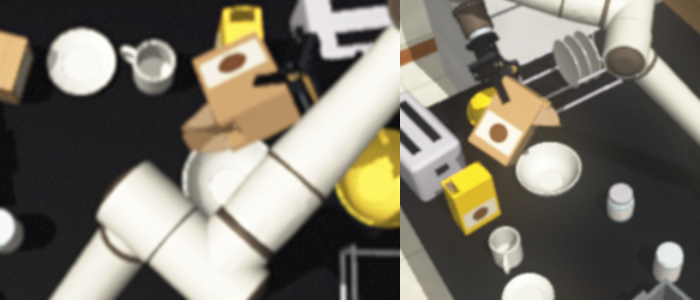

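```bash
python3 -m pendant '[[[0,0,0,-0.07],[0,0,0,-0.14],[0,0,0,-0.21],[0,0,0,-0.28]]]' |sed -n '1,3p'
python3 -c "
from h import *
print(sense()['joints'])"
```

```text
time_s: 28.4
tcp_pos: [0.5732, -0.3404, 0.3835]
ee_rot: [[0.998, 0.013, 0.064], [-0.047, -0.543, 0.838], [0.045, -0.839, -0.541]]
[ -41.24760522   40.73683584   53.51420885  -58.22804784 -127.72266516
  102.62950534]
```

```bash
python3 -m pendant '[[[0,0,0,-0.07],[0,0,0,-0.14],[0,0,0,-0.21],[0,0,0,-0.24],[0,0,0,-0.24]]]' |sed -n '1,3p'
python3 - <<'E'
from h import *
s=sense();print(s['joints']);go([.575,-.35,.25])
R=s['ee_rot'];print('lateral -50mm x, -35 z',(R.T@np.array([-.048,.0,-.035])*10).round(3))
E
```

```text
time_s: 28.9
tcp_pos: [0.5732, -0.3405, 0.3837]
ee_rot: [[0.882, 0.468, 0.064], [0.207, -0.505, 0.838], [0.424, -0.726, -0.542]]
[ -41.25339022   40.73177129   53.54112536  -58.23301965 -127.72393593
  129.82922011]
t 28.9 tcp [ 0.5732 -0.3405  0.3837] rows [-0.571  1.026  0.646] turn 0.0 j6 129.8 F [-0.33 -0.09 -1.29]
lateral -50mm x, -35 z [-0.572  0.029  0.159]
```

```bash
python3 -m pendant '[[[-0.14,0.26,0.16,0],[-0.28,0.52,0.32,0],[-0.42,0.77,0.48,0],[-0.57,1,0.64,0],[-0.57,1,0.64,0]]]' |sed -n '1,4p'
python3 - <<'E'
from h import *
s=sense();print(s['joints']);go([.527,-.35,.218])
E
```

```text
time_s: 29.4
tcp_pos: [0.5734, -0.3484, 0.2471]
ee_rot: [[0.885, 0.461, 0.061], [0.203, -0.5, 0.842], [0.419, -0.733, -0.536]]
wrist_force: [0.9, 0.7, -3.5]
[ -40.41868128   45.28390291   42.04585738  -50.36763683 -117.94436466
  144.09736842]
t 29.4 tcp [ 0.5734 -0.3484  0.2471] rows [-0.536  0.007  0.114] turn 0.0 j6 144.1 F [ 0.95  0.68 -3.53]
```

```bash
python3 -c "
from h import *
go([.536,-.35,.264])"
python3 -m pendant '[[[-0.07,0,-0.06,-0.07],[-0.14,-0.06,-0.1,-0.14],[-0.2,-0.14,-0.1,-0.2]]]' |sed -n '1,3p'
python3 -c "
from h import *
print(sense()['joints'])
go([.536,-.35,.264])"
```

```text
t 29.4 tcp [ 0.5734 -0.3484  0.2471] rows [-0.264 -0.289 -0.127] turn 0.0 j6 144.1 F [ 0.95  0.68 -3.53]
time_s: 29.7
tcp_pos: [0.5496, -0.356, 0.2618]
ee_rot: [[0.623, 0.779, 0.067], [0.391, -0.385, 0.836], [0.677, -0.495, -0.544]]
[ -41.80750036   43.30900908   40.37245337  -49.54836761 -118.61359922
  168.89763947]
t 29.7 tcp [ 0.5496 -0.356   0.2618] rows [-0.047 -0.14   0.029] turn 0.0 j6 168.9 F [ 0.33  0.09 -0.95]
```

```bash
python3 -m pendant '[[[-0.04,-0.12,-0.05,-0.03],[-0.06,-0.14,-0.1,-0.05],[-0.06,-0.14,-0.15,-0.06],[-0.06,-0.14,-0.15,-0.06],[-0.06,-0.14,-0.15,-0.06],[-0.06,-0.14,-0.15,-0.06]]]' |sed -n '1,4p'
python3 - <<'E'
from h import *
print(sense()['joints'][5]);t=snap('top','top7.png');s=snap('scene','scene7.png')
go([.536,-.35,.264])
b=proj('scene',[.495,-.325,.03]).astype(int);print(b);hsv=cv2.cvtColor(s,cv2.COLOR_BGR2HSV)
x,y=b
cv2.imwrite('pics/crop7.png',cv2.resize(s[y-70:y+50,x-70:x+70],(700,600),interpolation=3))
E
```

```text
time_s: 30.3
tcp_pos: [0.5342, -0.3647, 0.2714]
ee_rot: [[0.53, 0.846, 0.066], [0.432, -0.335, 0.837], [0.73, -0.415, -0.543]]
wrist_force: [-0.5, -0.5, -2.3]
175.76317692248026
t 30.4 tcp [ 0.5341 -0.3647  0.2712] rows [ 0.021 -0.003  0.163] turn 0.0 j6 175.8 F [-0.88  0.34 -1.83]
[224 165]
```

View pics/crop7.png

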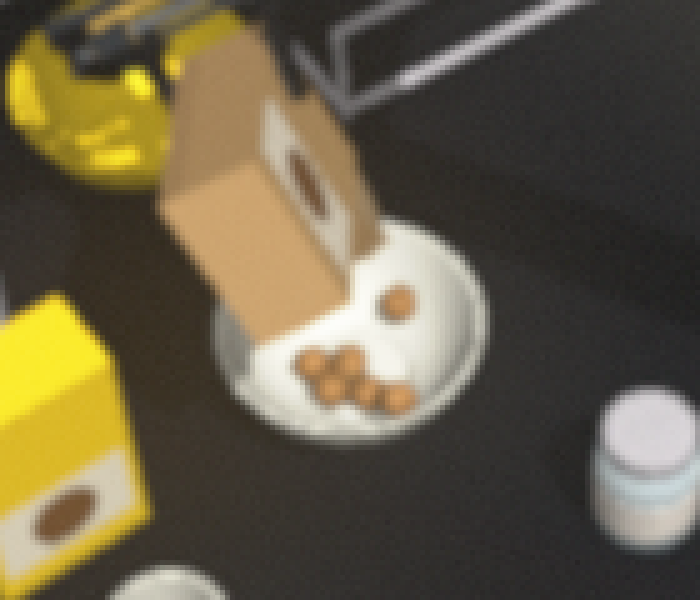

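All six walnuts are in the white bowl: five at about (355,380) and one at (398,303). Now I'll lift and turn the carton back upright.

```bash
python3 -m pendant '[[[0.25,-0.14,-0.2,0],[0.55,-0.3,-0.4,0],[0.8,-0.46,-0.6,0]]]' |sed -n '1,2p'
python3 -m pendant '[[[0,0,0,0.07],[0,0,0,0.14],[0,0,0,0.21],[0,0,0,0.28],[0,0,0,0.35],[0,0,0,0.42],[0,0,0,0.49],[0,0,0,0.56]]]' >/dev/null
python3 -m pendant '[[[0,0,0,0.07],[0,0,0,0.14],[0,0,0,0.21],[0,0,0,0.28],[0,0,0,0.35],[0,0,0,0.42],[0,0,0,0.49],[0,0,0,0.56]]]' |sed -n '1,3p'
python3 - <<'E'
from h import *
s=sense();R=s['ee_rot'];x,y=R[2,0],R[2,1]
# turn d: y'z = y cos d - x sin d = 0
print('turn',np.arctan2(y,x)/2, np.arctan2(-y,-x)/2,s['joints'])
# tub inner measurement
t=cv2.imread('pics/top0.png');hsv=cv2.cvtColor(t,cv2.COLOR_BGR2HSV)
roi=np.zeros(t.shape[:2],np.uint8);roi[138:216,80:172]=1
m=(cv2.inRange(hsv,(0,0,60),(179,70,200))&(roi*255))
m=cv2.morphologyEx(m,cv2.MORPH_OPEN,np.ones((3,3)))
c=max(cv2.findContours(m,0,1)[0],key=cv2.contourArea);r_=cv2.minAreaRect(c);print(r_)
for p in cv2.boxPoints(r_):print(p,ray('top',*p,.11).round(3))
E
```

```text
time_s: 30.7
tcp_pos: [0.5336, -0.3646, 0.3828]
time_s: 32.3
tcp_pos: [0.5334, -0.365, 0.3813]
ee_rot: [[0.329, -0.942, 0.065], [-0.531, -0.128, 0.838], [-0.781, -0.31, -0.543]]
turn -1.3816583940640956 0.18913793273080098 [ -44.18614546   39.79745938   51.25106377  -56.64858517 -129.36154374
   34.61990924]
((125.83881378173828, 176.91763305664062), (58.79825973510742, 82.66268157958984), 81.52884674072266)
[ 80.62756 153.92783] [0.613 0.516 0.11 ]
[162.38841 141.75067] [0.67  0.202 0.11 ]
[171.05006 199.90744] [0.44  0.154 0.11 ]
[ 89.289215 212.0846  ] [0.387 0.461 0.11 ]
```

```bash
python3 -m pendant '[[[0,0,0,0.07],[0,0,0,0.14],[0,0,0,0.189],[0,0,0,0.189],[0,0,0,0.189]]]' |sed -n '1,4p'
python3 -c "
from h import *
s=sense();R=s['ee_rot'];print(np.arctan2(-R[2,1],-R[2,0])/2)
go([.518,.30,.36])"
```

```text
time_s: 32.8
tcp_pos: [0.5335, -0.365, 0.3814]
ee_rot: [[-0.033, -0.997, 0.065], [-0.542, 0.073, 0.837], [-0.84, -0.007, -0.543]]
wrist_force: [0.4, -0.6, -2.1]
0.004430726766422175
t 32.8 tcp [ 0.5335 -0.365   0.3814] rows [-3.418  0.642  5.675] turn 0.0 j6 13.4 F [ 0.37 -0.6  -2.05]
```

```bash
python3 -m pendant '[[[-0.15,0.03,0.25,0],[-0.35,0.07,0.6,0],[-0.57,0.107,0.946,0]]]' >/dev/null
python3 -m pendant '[[[-0.2,0.035,0.32,0],[-0.4,0.07,0.64,0],[-0.57,0.107,0.946,0]]]' >/dev/null
python3 -m pendant '[[[-0.2,0.035,0.32,0],[-0.4,0.07,0.64,0],[-0.57,0.107,0.946,0]]]' |sed -n '1,4p'
python3 -m pendant '[[[-0.2,0.035,0.32,0],[-0.4,0.07,0.64,0],[-0.57,0.107,0.946,0]]]' >/dev/null
python3 -m pendant '[[[-0.2,0.035,0.32,0],[-0.4,0.07,0.64,0],[-0.57,0.107,0.946,0]]]' >/dev/null
python3 -m pendant '[[[-0.2,0.035,0.32,0],[-0.4,0.07,0.64,0],[-0.57,0.107,0.946,0],[-0.57,0.107,0.946,0],[-0.57,0.107,0.946,0]]]' |sed -n '1,4p'
python3 - <<'E'
from h import *
t=snap('top','top8.png');s=snap('scene','scene8.png')
print(sense()['joints'])
# carton outline in scene view (brown)
hsv=cv2.cvtColor(s,cv2.COLOR_BGR2HSV);m=cv2.inRange(hsv,(5,60,60),(22,220,255))
p=sense()['tcp_pos'];c=p+[.002,.0175,0];u=np.array([.1,.995,0]);v=np.array([-.995,.1,0])
for nm,im in(('scene',s),('top',t)):
    hsv=cv2.cvtColor(im,cv2.COLOR_BGR2HSV);m=cv2.inRange(hsv,(5,60,60),(22,220,255))
    q=proj(nm,c).astype(int);r0=np.zeros_like(m);r0[max(0,q[1]-70):q[1]+70,max(0,q[0]-70):q[0]+70]=255
    k=max(cv2.findContours(m&r0,0,1)[0],key=cv2.contourArea);print(nm,'hull',cv2.approxPolyDP(cv2.convexHull(k),2,True)[:,0].tolist())
    print('pred',{(x,y,z):proj(nm,c+u*x*.001+v*y*.001+[0,0,z*.001-.1386]).round(0).tolist() for x in(60,-60) for y in(34,-34) for z in(0,190)})
go([.518,.30,.26]);go([.518,.30,.146])
E
```

```text
time_s: 33.7
tcp_pos: [0.5258, -0.0308, 0.3712]
ee_rot: [[-0.033, -0.997, 0.066], [-0.542, 0.073, 0.837], [-0.84, -0.008, -0.543]]
wrist_force: [0.6, 0.1, -1.7]
time_s: 34.8
tcp_pos: [0.5179, 0.3007, 0.3599]
ee_rot: [[-0.033, -0.997, 0.064], [-0.543, 0.071, 0.837], [-0.839, -0.007, -0.544]]
wrist_force: [0.7, -1.6, -2.0]
[ 14.75073011   9.53211818   1.73047556 -57.70606292 -69.62495673
  -3.43529975]
scene hull [[340, 228], [370, 266], [380, 291], [376, 298], [366, 304], [335, 307], [312, 273], [319, 241]]
pred {(60, 34, 0): [356.0, 297.0], (60, 34, 190): [368.0, 267.0], (60, -34, 0): [334.0, 308.0], (60, -34, 190): [344.0, 279.0], (-60, 34, 0): [332.0, 261.0], (-60, 34, 190): [340.0, 228.0], (-60, -34, 0): [311.0, 272.0], (-60, -34, 190): [317.0, 239.0]}
top hull [[126, 93], [134, 108], [134, 135], [122, 180], [101, 179], [70, 168], [67, 162], [68, 153], [95, 93]]
pred {(60, 34, 0): [103.0, 179.0], (60, 34, 190): [82.0, 166.0], (60, -34, 0): [106.0, 160.0], (60, -34, 190): [86.0, 145.0], (-60, 34, 0): [136.0, 183.0], (-60, 34, 190): [120.0, 170.0], (-60, -34, 0): [139.0, 164.0], (-60, -34, 190): [123.0, 149.0]}
t 34.9 tcp [0.5188 0.2994 0.3601] rows [0.837 0.016 0.548] turn 0.0 j6 -3.4 F [-0.14 -0.69 -2.39]
t 34.9 tcp [0.5188 0.2994 0.3601] rows [1.794 0.023 1.167] turn 0.0 j6 -3.4 F [-0.14 -0.69 -2.39]
```

```bash
python3 -m pendant '[[[0.3,0,0.2,0],[0.65,0.01,0.43,0],[0.95,0.01,0.62,0]]]' |sed -n '2p;4p'
python3 -m pendant '[[[0.3,0,0.2,0],[0.55,0.01,0.35,0],[0.7,0.01,0.46,0],[0.78,0.01,0.51,0],[0.78,0.01,0.51,0]]]' |sed -n '2p;4p'
python3 -c "
from h import *
go([.518,.30,.143])"
```

```text
tcp_pos: [0.5188, 0.2993, 0.2454]
wrist_force: [0.1, 0.2, -1.7]
tcp_pos: [0.5186, 0.3, 0.1522]
wrist_force: [-1.1, -0.0, -1.1]
t 35.7 tcp [0.5186 0.3    0.1522] rows [0.077 0.006 0.05 ] turn 0.0 j6 23.4 F [-1.13 -0.03 -1.09]
```

```bash
python3 -m pendant '[[[0.03,0,0.02,0],[0.055,0,0.035,0],[0.06,0,0.04,0],[0.06,0,0.04,0]]]' |sed -n '2p;4p'
python3 -m pendant '[[[0.01,0,0.01,0],[0.02,0,0.015,0],[0.02,0,0.015,0]]]' |sed -n '2p;4p'
python3 -m pendant '[[[0.01,0,0.01,0],[0.02,0,0.015,0],[0.02,0,0.015,0]]]' |sed -n '2p;4p'
```

```text
tcp_pos: [0.5183, 0.3013, 0.1469]
wrist_force: [0.0, -0.3, -1.4]
tcp_pos: [0.5183, 0.3014, 0.1438]
wrist_force: [-0.3, -0.0, -1.7]
tcp_pos: [0.5186, 0.3021, 0.1432]
wrist_force: [-0.6, -2.1, 5.5]
```

Contact with the tub floor. I'll release and back off along the tool axis.

```bash
python3 -m pendant '[[[0,0,0,0],[0,0,0,0],[0,0,0,0],[0,0,0,0],[0,0,0,0]]]' 0 |sed -n '1,2p;4,6p'
python3 -m pendant '[[[0,0,-0.15,0],[0,0,-0.4,0],[0,0,-0.7,0],[0,0,-1,0]]]' |sed -n '2p;4p'
python3 -m pendant '[[[-0.2,0,-0.4,0],[-0.4,0,-0.7,0],[-0.6,0,-1,0],[-0.6,0,-1,0],[-0.6,0,-1,0]]]' |sed -n '2p;4p'
python3 - <<'E'
from h import *
t=snap('top','top9.png');s=snap('scene','scene9.png')
c=np.array([.5206,.3195,.004]);u=np.array([.1,.995,0]);v=np.array([-.995,.1,0])
for nm,im in(('scene',s),('top',t)):
    hsv=cv2.cvtColor(im,cv2.COLOR_BGR2HSV);m=cv2.inRange(hsv,(5,60,60),(22,220,255))
    q=proj(nm,c+[0,0,.14]).astype(int);r0=np.zeros_like(m);r0[max(0,q[1]-45):q[1]+45,max(0,q[0]-45):q[0]+45]=255
    k=max(cv2.findContours(m&r0,0,1)[0],key=cv2.contourArea);print(nm,'hull',cv2.approxPolyDP(cv2.convexHull(k),2,True)[:,0].tolist())
    print('pred',{(x,y):proj(nm,c+u*x*.001+v*y*.001+[0,0,.19]).round(0).tolist() for x in(60,-60) for y in(34,-34)})
# bystanders: change vs first pictures; walnuts in the bowl
for nm,P in(('scene',[('mug',(.741,-.166,.05)),('saucer',(.752,-.017,.01)),('tea',(.739,.116,.05)),('a',(.398,.12,.05)),('b',(.386,-.114,.05))]),):
    o=cv2.imread('pics/scene0.png')
    for n,p in P:
        x,y=proj(nm,p).astype(int);d=np.abs(o[y-15:y+15,x-15:x+15].astype(int)-s[y-15:y+15,x-15:x+15]).mean();print(n,round(d,1))
b=proj('scene',[.495,-.325,.03]).astype(int);hsv=cv2.cvtColor(s,cv2.COLOR_BGR2HSV)[b[1]-30:b[1]+30,b[0]-30:b[0]+30]
print('nut px',cv2.countNonZero(cv2.inRange(hsv,(5,70,60),(20,220,230))),sense()['time_s'])
E
```

```text
time_s: 37.2
tcp_pos: [0.5182, 0.3016, 0.1411]
wrist_force: [0.4, 0.2, -0.1]
gripper_width: 0.993
gripper_force: 0.0
tcp_pos: [0.5113, 0.2163, 0.1965]
wrist_force: [0.8, -0.4, 0.6]
tcp_pos: [0.5071, 0.1658, 0.3014]
wrist_force: [0.2, -0.3, -0.0]
scene hull [[330, 266], [356, 301], [363, 325], [353, 333], [328, 334], [307, 302], [311, 278]]
pred {(60, 34): [355.0, 301.0], (60, -34): [334.0, 313.0], (-60, 34): [331.0, 266.0], (-60, -34): [311.0, 276.0]}
top hull [[150, 192], [131, 191], [95, 181], [93, 169], [99, 157], [137, 154], [151, 177]]
pred {(60, 34): [105.0, 180.0], (60, -34): [108.0, 162.0], (-60, 34): [137.0, 184.0], (-60, -34): [141.0, 166.0]}
mug 1.9
saucer 0.9
tea 1.6
a 2.1
b 87.7
nut px 441 38.2
```

Carton stands as predicted. One bystander patch differs, probably because the arm hides it, so I'll move aside and check.

```bash
python3 -m pendant '[[[-0.3,-0.3,-0.2,0],[-0.6,-0.6,-0.4,0],[-0.8,-1,-0.5,0],[-0.8,-1,-0.5,0]]]' >/dev/null
python3 -m pendant '[[[-0.3,-0.3,0.2,0],[-0.6,-0.6,0.4,0],[-0.8,-1,0.6,0],[-0.8,-1,0.6,0]]]' |sed -n '1,2p'
python3 - <<'E'
from h import *
for nm in('scene','top'):
    s=snap(nm,nm+'10.png');o=cv2.imread(f'pics/{nm}0.png')
    for n,p in (('a',(.398,.12,.05)),('b',(.386,-.114,.05))):
        x,y=proj(nm,p).astype(int);a=o[y-12:y+12,x-12:x+12];r=cv2.matchTemplate(s[y-40:y+40,x-40:x+40],a,5);_,v,_,l=cv2.minMaxLoc(r);print(nm,n,round(v,3),l[0]-28,l[1]-28)
E
```

```text
time_s: 39.0
tcp_pos: [0.7154, 0.2508, 0.4247]
scene a 1.0 0 0
scene b 0.999 0 0
top a 0.764 9 11
top b 0.997 0 0
```

```bash
python3 -c "
from station import r
print(r.finish_job())"
```

```text
the job is handed in; nothing more can be done
None
```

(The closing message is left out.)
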